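Put the spare sanding drum back in the drum case

TASK

Open the drum case: swing its stiff lid right back until it rests firmly on its stop, without slamming or forcing it. Then turn the carousel inside by its wooden knob until the one empty compartment squarely faces the notch in the front wall, and set (do not drop) the sanding drum from the bench upright in the middle of that compartment. Leave the lid fully open and the other things on the bench where they are.

Things in the scene. Friction and masses are not known exactly. Their poses are not given: they have to be found in the camera images.
- case: plywood case fixed to the bench, 200 (x) by 230 (y) mm outside, walls 8 mm thick, rim 80 mm above the bench, inner floor at 8 mm. Origin: centre of its underside, on the bench. Its -x side is the front, with a notch 40 mm wide and 22 mm deep in the middle of the front wall; the lid is hinged on its +x (far) rim. With the lid closed it stands 130 mm tall.
- lid (a joint): angle of the lid in rad: 0 closed, growing as it opens about the far rim; the stop is at 1.70, a little past upright. A friction hinge (about 0.75 N m) holds the lid wherever it is left: it falls neither shut nor open. Lid about 0.4 kg. When upright its handle is on the far side, so the last part is best pushed from the near (inner) side.
- lid_hinge (a point): point on the hinge line, at the middle of the far rim of the case, 80 mm above the bench; it does not move. The hinge line runs along the case's y.
- lid_handle (a point): middle of the steel bar handle on top of the lid: a round bar 100 mm long along y, its centre 35 mm above the lid's top face and 165 mm in front of the hinge line when closed (165 mm above the bench); it moves with the lid
- lid_lip (a point): middle of the lower edge (lip) of the lid's front skirt, 200 mm from the hinge line; moves with the lid. The lid is a shallow upturned tray: top panel 200 by 230 mm, 8 mm thick, with a skirt 6 mm thick all round that comes down 42 mm to the case's rim (50 mm high in all). At angle t the lip is 200*cos(t) mm in front of the hinge line and 200*sin(t) mm above it.
- carousel (a joint): angle in rad of the round carousel in the case (vertical axis at the case's middle): 0 when the empty compartment squarely faces the notch, growing anticlockwise seen from above, no end stops. Light friction (0.06 N m); stays where left. Disc 176 mm across, five equal wedge compartments; divider tops 36 mm above the bench. Four hold fixed drums like the loose one (tops at 86 mm).
- carousel_knob (a point): centre of the carousel's wooden bar knob, on the axis: 50 mm long, 12 mm thick, 28 mm high (from 90 to 118 mm above the bench). The length of the bar is square to the direction of the empty compartment, so it lies along the case's y when the carousel is at 0; it turns with the carousel.
- empty_place (a point): middle of the floor of the empty compartment, 60 mm from the carousel's axis, 16 mm above the bench; turns with the carousel. Room there: 17 mm around a drum sideways, 12 mm outward.
- drum_center (a point): centre (half-way up) of the loose sanding drum, an upright plain cylinder 32 mm in diameter and 70 mm tall with a brown abrasive sleeve and black ends, 80 g, standing on the bench left or right of the case
- glue_jar: bystander: jar 52 mm across, 85 mm tall, white cap and paper label, on the other side of the case from the drum; origin at its foot
- sanding_block: bystander: cork block 70 by 110 by 34 mm; origin at its foot
- screwdriver: bystander: screwdriver lying on the bench
- offcut: bystander: dark wood offcut 50 by 140 by 22 mm; origin at its foot
- mug: bystander: white mug, 90 mm tall; origin at its foot
- tape_roll: bystander: blue tape roll lying flat, 100 mm across, 25 mm high; origin at its foot
Mind the look-alikes: they are no part of the job. Leave any purple look-alike of the part that bears drum_center alone.

How it is judged:
By the outcome, as a careful person would: the job done as asked, in the order asked, and still so for the second after the job is handed in, with the robot touching nothing.
It also fails if it takes over 72 s, if anything falls off the work surface, if the arm or the gripper's body presses on something with over 40 N, if the wrist force passes 120 N, or if a joint passes its speed limit or range.

ROBOT

A 6-joint arm with a two-finger parallel gripper is mounted at the origin on the work surface. World frame = base frame: x ahead of the robot, y to its left, z up, the work surface at z = 0. Lengths are in m, angles in rad, forces in N, time in s.
With the tool pointing down it reaches from about 0.325 to 0.875 m from the base axis. Payload 4.4 kg.
Tool frame: the origin (TCP) lies on the front face of the gripper's body, between the roots of the fingers; the fingertips stand 73 mm ahead of it and the grasp point (between the pads) lies 54 mm ahead of it; z points along the fingers, y is the line along which they close (so a half turn about z gives the same grasp; the last joint's range is limited). The gripper opens to 85 mm and grips with 20 to 120 N. Pads are 22 mm wide; open, the fingers measure 114 mm over their backs; the gripper's body (76 mm by 85 mm) begins 54 mm behind the grasp point. The pads swing forward as they close: fully open they stand 13 mm farther back than shut.
Start: joints at [1.044, 0.207, 1.542, -0, 1.393, -0.15], TCP at [0.212, 0.535, 0.304] pointing down, gripper open.
Joint ranges: [-2.73, 2.73], [-0.86, 2.22], [0.23, 2.46], [-1.11, 4.25], [0.08, 2.63], [-2.82, 2.82]. Speed limits (rad/s): [2.79, 2.79, 3.14, 3.14, 3.14, 3.14].

INTERFACE

Orientations are given as a unit quaternion [w, x, y, z].
In Python, from rig import manip gives the robot as it stands.
- The arm moves only by the shell command python3 -m pendant 'ROWS' [FORCE]. ROWS is JSON, a list of rows, each an object with "hand": the opening, from 0 (shut) to 1 (fully open); "linear": the shift along the tool's x, y, z in units of 0.075 m (1.0 is 0.075 m), a list of three; "twist": the turn, a rotation vector about the tool's x, y, z in units of 0.5 rad (1.0 is 0.5 rad), a list of three. A call has 1 to 5 rows; each row shifts and turns the commanded pose from where the row before left it, along the tool's axes as they then stand; what a row does not reach is not made up. A row lasts 1/12 s, in which the tool goes at most 41.7 mm and 7.16 degrees, less where a joint would pass 70% of its speed; a pose out of reach is approached as far as the arm can. A call with a number of a shift or a turn outside -1 to 1 is refused whole. A call with a gripper value outside its range is refused whole. The fingers move at their own pace and stop on an object; FORCE is the grip in N (left out, the last holds). Time passes only in rows, so rows that do not move let the fingers close. It gives the time, the measured TCP pose, the force, the opening and the grip force at its end, in the units of the state.
- manip.get_obs(): the state, without advancing time (a new reading comes with each control period).
- manip.camera(name): name is "side" or "top" or "wrist"; returns (picture, depth): 480x640x3 uint8, red, green, blue; 480x640 float32, m along the optical axis (not along the pixel's ray), 0 where there is no reading.
- manip.camera_params(name): a dict with "camera_matrix" (3x3 intrinsics, pixels), "R" (3x3) and "t" (3): a world point X has camera coordinates R X + t; the wrist camera has in their place "T_tool_cam" (4x4, takes a point from camera to tool coordinates, whose origin is the TCP and whose axes are the flange's). Camera axes: x right, y down, z forward; pixel columns grow to the right and rows downward; lengths in m; the calibration is good to about 2 mm. A picture is of the moment at which its call begins: read the wrist's pose just before it. camera_params takes no time and is no camera call.
- manip.finish_job(): hands the job in; it is judged then, once.
The state is a dict: "time": time; "q": joint angles; "qvel": joint speeds; "effort": joint torques, N m; "tcp_pos": TCP position; "tool_rot": TCP orientation; "ft_force": force on the tool from outside, world axes, zero at the start; "moment": the same for the moment, N m; "grip_width": finger opening in m; "gripper_force": force on a finger pad.
Only numpy, scipy, OpenCV 4.12 (cv2) and the standard library are available. Lean on these libraries where they do the work, as an engineer would, in place of code of your own. Each camera call takes 0.05 s, during which the arm holds its last target. There are 200 camera calls.

## Working session

There is one attempt and no reset: what is moved stays moved. The work goes in short steps, Python scripts to look and compute and a shell command to move; the robot and the scene stay as the last step left them, time stands still between calls to the robot, and variables do not carry over. Pictures are saved under pics/ and viewed, at most 10 in all, crops included, and the job is handed in when it is done.

```bash
mkdir -p pics
cat > h.py <<'E'
import numpy as np, cv2
from rig import manip
def snap(n,f=None):
    o=manip.get_obs(); p,d=manip.camera(n)
    if f: cv2.imwrite('pics/'+f,cv2.cvtColor(p,cv2.COLOR_RGB2BGR))
    c=manip.camera_params(n); return p,d,c,o
def cloud(d,c,o=None):
    K=np.array(c['camera_matrix']); v,u=np.mgrid[:480,:640]
    P=np.stack([(u-K[0,2])/K[0,0]*d,(v-K[1,2])/K[1,1]*d,d],-1)
    if 'R' in c: return (P-np.array(c['t']))@np.array(c['R'])
    T=np.array(c['T_tool_cam']); P=P@T[:3,:3].T+T[:3,3]
    from scipy.spatial.transform import Rotation as R
    q=o['tool_rot']; return P@R.from_quat([q[1],q[2],q[3],q[0]]).as_matrix().T+np.array(o['tcp_pos'])
E
python3 - <<'E'
from h import *
for n in('top','side'):
    p,d,c,o=snap(n,n+'1.png'); np.savez(n+'1',p=p,d=d,W=cloud(d,c))
    print(n,-np.array(c['R']).T@np.array(c['t']))
print(o)
E
```

```text
top [ 0.38732291 -0.05213503  1.57785149]
side [ 0.10991796 -0.72453707  0.95869994]
{'time': 0.05, 'q': array([ 1.04349565e+00,  2.07458890e-01,  1.54294929e+00,  6.06077836e-06,
        1.39351360e+00, -1.50488622e-01]), 'qvel': array([ 4.26649925e-05, -6.06074384e-04, -2.53533801e-03, -2.53652836e-03,
       -2.06261438e-04,  1.62176970e-03]), 'effort': array([-4.08982169e-04, -3.84389448e+01, -2.92810947e+01, -2.63976553e-04,
        5.10557264e-03, -1.67157236e-05]), 'tcp_pos': array([0.21127787, 0.5341411 , 0.3027057 ]), 'tool_rot': array([-3.89966182e-04,  1.87293768e-01,  9.82303257e-01, -1.09733610e-03]), 'ft_force': array([-0.03335494, -0.1783257 ,  0.11167184]), 'moment': array([-0.01050487,  0.00830338,  0.00322055]), 'gripper_force': 0.0, 'grip_width': 0.0851595035856272}
```

View pics/top1.png

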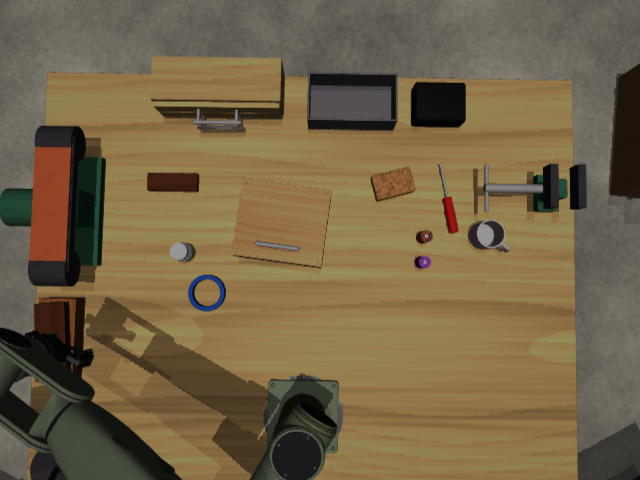

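View pics/side1.png

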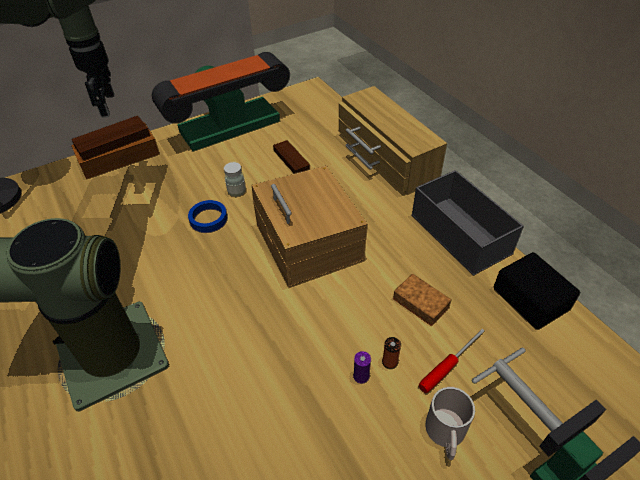

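The top view shows the closed case at about (283,222), its handle at (277,246), the brown drum at (424,237) and the purple look-alike at (423,262). The side view agrees, with the drum at (392,352).

Run:
```python
from h import *
z=np.load('top1.npz');W=z['W'];p=z['p'].astype(int)
sub=np.zeros((480,640),bool);sub[170:280,220:340]=1
lid=sub&(abs(W[...,2]-.13)<.012)
r=cv2.minAreaRect(W[lid][:,:2].astype(np.float32));print('lid',r,np.median(W[lid][:,2]),lid.sum())
hd=sub&(W[...,2]>.148)
r=cv2.minAreaRect(W[hd][:,:2].astype(np.float32));print('handle',r,np.percentile(W[hd][:,2],[10,50,90]),W[hd][:,:2].mean(0),hd.sum())
for nm,(r0,r1,c0,c1) in dict(drum=(226,249,412,436),purple=(250,275,412,436),jar=(235,268,165,200),block=(160,205,365,420)).items():
    m=np.zeros_like(sub);m[r0:r1,c0:c1]=1;m&=W[...,2]>.02
    t=m&(W[...,2]>np.percentile(W[m][:,2],90)-.008)
    print(nm,W[t].mean(0),np.ptp(W[t],axis=0),t.sum())
z=np.load('side1.npz');W=z['W']
m=np.zeros((480,640),bool);m[332:375,378:406]=1
t=m&(W[...,2]>.062);print('side drum top',W[t].mean(0),np.ptp(W[t],axis=0))
m=np.zeros((480,640),bool);m[160:290,245:375]=1
l=m&(abs(W[...,2]-.13)<.006);print('side lid',cv2.minAreaRect(W[l][:,:2].astype(np.float32)),np.median(W[l][:,2]))
t=m&(W[...,2]>.152);print('side handle',cv2.minAreaRect(W[t][:,:2].astype(np.float32)),np.median(W[t][:,2]))
```

```text
lid ((0.5176243185997009, 0.05904616415500641), (0.2308584302663803, 0.20144152641296387), 83.06178283691406) 0.13397302705805397 6630
handle ((0.4390868842601776, 0.028077684342861176), (0.18750740587711334, 0.035990599542856216), 68.02982330322266) [0.17228541 0.17692297 1.57785149] [0.44127074 0.04303682] 234
drum [ 0.48977327 -0.31797287  0.09530428] [0.11887291 0.28745865 1.51304986] 119
purple [ 0.42188603 -0.30689531  0.139987  ] [0.05171491 0.28226471 1.51075022] 110
jar [0.43879066 0.32163776 0.13073653] [0.07496333 0.40838857 1.4969345 ] 231
block [ 0.63566542 -0.23618833  0.05015914] [0.29817818 0.24723588 1.5483315 ] 862
side drum top [ 0.48428195 -0.33282464  0.08549203] [0.39901144 0.41570271 0.89665869]
side lid ((0.5180834531784058, 0.056908152997493744), (0.23498331010341644, 0.20252157747745514), 83.03959655761719) 0.13203175241562226
side handle ((0.30024415254592896, -0.31025072932243347), (0.9110996723175049, 0.03641989827156067), 67.61470794677734) 0.1752559091338276
```

```bash
cat >> h.py <<'E'
from scipy.spatial.transform import Rotation as Rn
C=np.array([.518,.058]);YAW=-.121
def rot(o): q=o['tool_rot']; return Rn.from_quat([q[1],q[2],q[3],q[0]])
def plan(pos,yaw,tilt=0,o=None):
    """yaw: world heading of tool y; tilt: about world axis case-y. prints total tool-frame move in units"""
    o=o or manip.get_obs(); R0=rot(o)
    y=np.array([np.cos(yaw),np.sin(yaw),0]);zz=np.array([0,0,-1.]);x=np.cross(y,zz)
    R1=Rn.from_matrix(np.stack([x,y,zz],1))
    if tilt: R1=Rn.from_rotvec(np.array([-np.sin(YAW),np.cos(YAW),0])*tilt)*R1
    tw=(R0.inv()*R1).as_rotvec()/.5
    d=np.array(pos)-o['tcp_pos']
    print('twist',tw.round(3),'rows',np.linalg.norm(tw)/.24,'| then lin in new axes',(R1.inv().apply(d)/.075).round(3),'old axes',(R0.inv().apply(d)/.075).round(3),'rows',np.linalg.norm(d)/.041)
def case(x,y,z): 
    c,s=np.cos(YAW),np.sin(YAW); return np.array([C[0]+c*x-s*y,C[1]+s*x+c*y,z])
E
python3 - <<'E'
from h import *
for f,b in(('top1.npz',(160,280,220,340)),('side1.npz',(160,290,245,375))):
    z=np.load(f);W=z['W'];m=np.zeros((480,640),bool);m[b[0]:b[1],b[2]:b[3]]=1;m&=(z['d']>0)
    t=m&(W[...,2]>.152)&(W[...,2]<.2);r=cv2.minAreaRect(W[t][:,:2].astype(np.float32));print(f,'handle',r,np.percentile(W[t][:,2],[50,95]))
for f,b,bb in(('top1.npz',(226,249,412,436),(250,275,412,436)),('side1.npz',(332,375,378,406),(345,388,350,374))):
  z=np.load(f);W=z['W']
  for q in(b,bb):
    m=np.zeros((480,640),bool);m[q[0]:q[1],q[2]:q[3]]=1;m&=(z['d']>0)
    t=m&(W[...,2]>.062)&(W[...,2]<.09);print(f,W[t].mean(0),(W[t].min(0)+W[t].max(0))/2,np.ptp(W[t],axis=0))
print(case(-.065,0,.165));plan([*case(-.065,0,0)[:2],.303],YAW)
E
```

```text
top1.npz handle ((0.4546322524547577, 0.06661807745695114), (0.10828667134046555, 0.01080283522605896), 83.10102081298828) [0.17570834 0.18052152]
side1.npz handle ((0.4541620910167694, 0.062454238533973694), (0.10755039006471634, 0.01130273099988699), 83.16773223876953) [0.17411476 0.17709494]
top1.npz [ 0.49161139 -0.32291504  0.06959501] [ 0.49123868 -0.32385033  0.07045114] [0.0299143  0.03281963 0.01581358]
top1.npz [ 0.42326042 -0.31877171  0.07073027] [ 0.42307364 -0.31880303  0.07006576] [0.03192835 0.03119342 0.0144635 ]
side1.npz [ 0.49158661 -0.32518147  0.06845383] [ 0.49230778 -0.32467646  0.06736212] [0.03324325 0.0316842  0.01064176]
side1.npz [ 0.42248225 -0.32119054  0.06849088] [ 0.42265999 -0.31990553  0.06743611] [0.03196602 0.0343579  0.01012599]
[0.45347525 0.06584582 0.165     ]
twist [-4.00e-03  2.00e-03  2.63e+00] rows 10.957948400697887 | then lin in new axes [-5.809e+00  3.959e+00 -2.000e-03] old axes [-5.300e+00 -4.618e+00  5.000e-03] rows 12.859601209486964
```

```bash
R='' ; python3 -m pendant '[{"hand":1,"linear":[0,0,0],"twist":[0,0,0.24]},{"hand":1,"linear":[0,0,0],"twist":[0,0,0.24]},{"hand":1,"linear":[0,0,0],"twist":[0,0,0.24]},{"hand":1,"linear":[0,0,0],"twist":[0,0,0.24]},{"hand":1,"linear":[0,0,0],"twist":[0,0,0.24]}]'
python3 -m pendant '[{"hand":1,"linear":[0,0,0],"twist":[0,0,0.24]},{"hand":1,"linear":[0,0,0],"twist":[0,0,0.24]},{"hand":1,"linear":[0,0,0],"twist":[0,0,0.24]},{"hand":1,"linear":[0,0,0],"twist":[0,0,0.24]},{"hand":1,"linear":[0,0,0],"twist":[0,0,0.24]}]'
python3 -m pendant '[{"hand":1,"linear":[-0.41,0.28,0],"twist":[0,0,0.23]},{"hand":1,"linear":[-0.41,0.28,0],"twist":[0,0,0]},{"hand":1,"linear":[-0.41,0.28,0],"twist":[0,0,0]},{"hand":1,"linear":[-0.41,0.28,0],"twist":[0,0,0]},{"hand":1,"linear":[-0.41,0.28,0],"twist":[0,0,0]}]'
python3 -m pendant '[{"hand":1,"linear":[-0.41,0.28,0],"twist":[0,0,0]},{"hand":1,"linear":[-0.41,0.28,0],"twist":[0,0,0]},{"hand":1,"linear":[-0.41,0.28,0],"twist":[0,0,0]},{"hand":1,"linear":[-0.41,0.28,0],"twist":[0,0,0]},{"hand":1,"linear":[-0.41,0.28,0],"twist":[0,0,0]}]'
python3 -m pendant '[{"hand":1,"linear":[-0.41,0.28,0],"twist":[0,0,0]},{"hand":1,"linear":[-0.41,0.28,0],"twist":[0,0,0]},{"hand":1,"linear":[-0.41,0.28,0],"twist":[0,0,0]},{"hand":1,"linear":[-0.2,0.14,0],"twist":[0,0,0]},{"hand":1,"linear":[0,0,0],"twist":[0,0,0]}]'
python3 -c "
from h import *
print(manip.get_obs()['q']);plan([.454,.065,.219],YAW)"
```

```text
time: 0.52
tcp_pos: [0.2114, 0.5344, 0.3032]
tool_rot: [-0.0, 0.472, 0.882, -0.001]
ft_force: [0.8, 0.6, 0.6]
grip_width: 0.0853
gripper_force: 0.0
time: 0.93
tcp_pos: [0.2114, 0.5343, 0.3031]
tool_rot: [0.0, 0.711, 0.703, -0.001]
ft_force: [0.2, 1.3, -0.1]
grip_width: 0.0852
gripper_force: 0.0
time: 1.35
tcp_pos: [0.301, 0.3699, 0.3033]
tool_rot: [0.0, 0.748, 0.663, -0.0]
ft_force: [-0.1, -0.0, 0.3]
grip_width: 0.0854
gripper_force: 0.0
time: 1.77
tcp_pos: [0.3867, 0.2045, 0.3036]
tool_rot: [-0.0, 0.748, 0.663, -0.0]
ft_force: [0.4, 0.5, -0.9]
grip_width: 0.0856
gripper_force: 0.0
time: 2.18
tcp_pos: [0.448, 0.0877, 0.3036]
tool_rot: [0.001, 0.75, 0.661, -0.0]
ft_force: [-0.5, 0.0, 0.2]
grip_width: 0.0855
gripper_force: 0.0
[ 4.03631618e-03 -5.10360930e-02  1.81889850e+00 -1.47134810e-03
  1.37356601e+00  1.30634193e-01]
twist [ 0.001  0.003 -0.011] rows 0.04587229849770077 | then lin in new axes [-0.29   0.116  1.128] old axes [-0.288  0.117  1.129] rows 2.1414245163517664
```

```bash
python3 -m pendant '[{"hand":1,"linear":[-0.15,0.06,0.2],"twist":[0,0,0]},{"hand":1,"linear":[-0.14,0.06,0.2],"twist":[0,0,0]},{"hand":1,"linear":[0,0,0.3],"twist":[0,0,0]},{"hand":1,"linear":[0,0,0.25],"twist":[0,0,0]},{"hand":1,"linear":[0,0,0.15],"twist":[0,0,0]}]' 40
python3 -m pendant '[{"hand":0,"linear":[0,0,0],"twist":[0,0,0]},{"hand":0,"linear":[0,0,0],"twist":[0,0,0]},{"hand":0,"linear":[0,0,0],"twist":[0,0,0]},{"hand":0,"linear":[0,0,0],"twist":[0,0,0]},{"hand":0,"linear":[0,0,0],"twist":[0,0,0]}]' 40
python3 -m pendant '[{"hand":0,"linear":[0,0,0],"twist":[0,0,0]},{"hand":0,"linear":[0,0,0],"twist":[0,0,0]},{"hand":0,"linear":[0,0,0],"twist":[0,0,0]},{"hand":0,"linear":[0,0,0],"twist":[0,0,0]}]' 40
```

```text
time: 2.6
tcp_pos: [0.451, 0.0689, 0.2188]
tool_rot: [-0.002, 0.749, 0.663, -0.001]
ft_force: [-0.6, -0.2, -0.9]
grip_width: 0.0852
gripper_force: 0.0
time: 3.02
tcp_pos: [0.4536, 0.0684, 0.2226]
tool_rot: [0.001, 0.748, 0.663, 0.001]
ft_force: [0.2, -0.5, 0.2]
grip_width: 0.0258
gripper_force: 0.0
time: 3.35
tcp_pos: [0.4544, 0.0682, 0.2223]
tool_rot: [0.001, 0.749, 0.663, 0.002]
ft_force: [6.5, 1.2, -1.0]
grip_width: 0.0094
gripper_force: 38.9
```

Run:
```python
from h import *
d=np.radians
def tcp(t,k=.7):
    h=np.array([-165*np.cos(t)+85*np.sin(t),165*np.sin(t)+85*np.cos(t)]) # x,z rel hinge
    a=k*t; z=np.array([-np.sin(a),-np.cos(a)]); y=np.array([np.cos(a),-np.sin(a)])
    return h-54*z,y,z
for i in range(0,52,4):
    p,y,z=tcp(d(i));q,_,_=tcp(d(i+4));v=(q-p)/75
    print(i+4,round(v@y,3),round(v@z,3),.7*d(4)/.5,q+[0,80])
o=manip.get_obs();print(o['ft_force'],o['q'])
```

```text
4 0.12 -0.15 0.09773843811168245 [-156.03088046  230.23829386]
8 0.123 -0.148 0.09773843811168245 [-146.29504117  240.8786271 ]
12 0.126 -0.146 0.09773843811168245 [-135.83337686  250.86868103]
16 0.129 -0.144 0.09773843811168245 [-124.69034962  260.15898625]
20 0.132 -0.142 0.09773843811168245 [-112.91378788  268.70316563]
24 0.135 -0.14 0.09773843811168245 [-100.55466881  276.45816287]
28 0.138 -0.138 0.09773843811168245 [-87.66688522 283.3844557 ]
32 0.141 -0.136 0.09773843811168245 [-74.30699808 289.44625259]
36 0.144 -0.134 0.09773843811168245 [-60.53397588 294.61167198]
40 0.146 -0.131 0.09773843811168245 [-46.4089219  298.85290328]
44 0.149 -0.129 0.09773843811168245 [-31.99479086 302.14634859]
48 0.152 -0.127 0.09773843811168245 [-17.35609622 304.47274474]
52 0.154 -0.124 0.09773843811168245 [ -2.5586095  305.81726481]
[ 6.50273733  1.2384227  -1.02970524] [-3.99082331e-02  4.50344168e-02  1.90298617e+00  2.96979434e-04
  1.18937570e+00  8.12047097e-02]
```

```bash
python3 -m pendant '[{"hand":0,"linear":[0,0.06,-0.075],"twist":[0.049,0,0]},{"hand":0,"linear":[0,0.06,-0.075],"twist":[0.049,0,0]},{"hand":0,"linear":[0,0.123,-0.148],"twist":[0.098,0,0]},{"hand":0,"linear":[0,0.126,-0.146],"twist":[0.098,0,0]},{"hand":0,"linear":[0,0.129,-0.144],"twist":[0.098,0,0]}]' 50
python3 -m pendant '[{"hand":0,"linear":[0,0.132,-0.142],"twist":[0.098,0,0]},{"hand":0,"linear":[0,0.135,-0.14],"twist":[0.098,0,0]}]' 50
```

```text
time: 3.77
tcp_pos: [0.4931, 0.0635, 0.2599]
tool_rot: [-0.075, 0.745, 0.66, -0.066]
ft_force: [7.0, 1.4, -18.0]
grip_width: 0.0094
gripper_force: 49.1
time: 3.93
tcp_pos: [0.5163, 0.0606, 0.2752]
tool_rot: [-0.113, 0.74, 0.655, -0.099]
ft_force: [4.1, 1.0, -14.1]
grip_width: 0.009
gripper_force: 49.0
```

```bash
python3 -m pendant '[{"hand":0,"linear":[0,0.138,-0.138],"twist":[0.098,0,0]},{"hand":0,"linear":[0,0.141,-0.136],"twist":[0.098,0,0]},{"hand":0,"linear":[0,0.144,-0.134],"twist":[0.098,0,0]},{"hand":0,"linear":[0,0.146,-0.131],"twist":[0.098,0,0]},{"hand":0,"linear":[0,0.149,-0.129],"twist":[0.098,0,0]}]' 50
python3 -m pendant '[{"hand":0,"linear":[0,0.152,-0.127],"twist":[0.098,0,0]},{"hand":0,"linear":[0,0.154,-0.124],"twist":[0.098,0,0]},{"hand":0,"linear":[0,0,0],"twist":[0,0,0]}]' 50
python3 - <<'E'
from h import *
p,d,c,o=snap('side','side2.png');W=cloud(d,c);np.savez('side2',p=p,d=d,W=W)
print(o['q'],o['ft_force'],o['tcp_pos'])
E
```

```text
time: 4.35
tcp_pos: [0.5838, 0.0525, 0.3006]
tool_rot: [-0.203, 0.72, 0.638, -0.18]
ft_force: [-2.3, 0.3, -10.5]
grip_width: 0.0091
gripper_force: 48.7
time: 4.6
tcp_pos: [0.6143, 0.0487, 0.3043]
tool_rot: [-0.24, 0.709, 0.628, -0.212]
ft_force: [-3.5, 0.6, -4.4]
grip_width: 0.0095
gripper_force: 49.3
[-0.07305174  0.63719966  1.04782125  0.03465212  2.10635489  0.05549168] [-3.50238981  0.5961316  -4.37263256] [0.6142703  0.04874834 0.30430978]
```

View pics/side2.png

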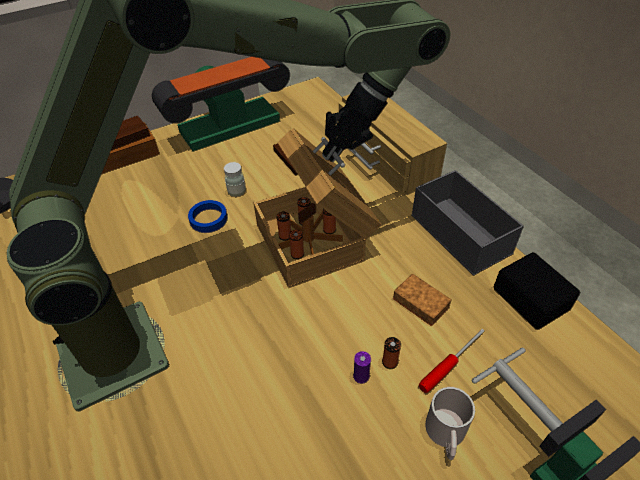

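The lid stands at about 52° with its lip near (325,195). The carousel and its drums can be seen at about (305,225), and nothing else has moved. I'll release the handle, then push the lid from the inner side.

```bash
python3 -m pendant '[{"hand":0.28,"linear":[0,0,0],"twist":[0,0,0]},{"hand":0.28,"linear":[0,0,0],"twist":[0,0,0]},{"hand":0.28,"linear":[0,0,0],"twist":[0,0,0]},{"hand":0.28,"linear":[0,0.03,-0.1],"twist":[0,0,0]},{"hand":0.28,"linear":[0,0.03,-0.3],"twist":[0,0,0]}]'
python3 -m pendant '[{"hand":0.28,"linear":[0,0,-0.4],"twist":[0,0,0]},{"hand":0.1,"linear":[0,0,-0.45],"twist":[0,0,0]},{"hand":0,"linear":[0,0,-0.4],"twist":[-0.1,0,0]},{"hand":0,"linear":[0,0,0],"twist":[-0.22,0,0]},{"hand":0,"linear":[0,0,0],"twist":[-0.22,0,0]}]'
python3 - <<'E'
from h import *
p,d,c,o=snap('side');W=cloud(d,c);np.savez('side2',p=p,d=d,W=W)
# lid panel edge points
t=(d>0)&(W[...,2]>.11)&(W[...,2]<.4);P=W[t]-[*C,0];cx=P@[np.cos(YAW),np.sin(YAW),0];cy=P@[-np.sin(YAW),np.cos(YAW),0]
s=(abs(cy)<.11)&(cx>-.11)&(cx<.14)
for lo in np.arange(-.05,.13,.02):
    k=s&(cx>=lo)&(cx<lo+.02);print(round(lo,2),k.sum(),P[k,2].max() if k.sum() else 0)
print(o['q'],o['tcp_pos']);plan(case(-.075,0,.42),YAW)
E
```

```text
time: 5.07
tcp_pos: [0.634, 0.0463, 0.3287]
tool_rot: [-0.236, 0.71, 0.629, -0.209]
ft_force: [1.2, 0.4, -0.6]
grip_width: 0.0239
gripper_force: 0.0
time: 5.48
tcp_pos: [0.6936, 0.0385, 0.4063]
tool_rot: [-0.133, 0.737, 0.652, -0.117]
ft_force: [-0.2, -0.5, -0.0]
grip_width: 0.0
gripper_force: 0.0
-0.05 0 0
-0.03 558 0.25272437467561715
-0.01 825 0.2662049286360064
0.01 426 0.2697869376227648
0.03 246 0.2551649828642172
0.05 393 0.26940918569225925
0.07 173 0.2634242847032216
0.09 159 0.17151104533714517
0.11 157 0.1455711618959725
[-0.07479954  0.6231704   0.7963768   0.01868946  2.07795598  0.05315488] [0.69361441 0.03845003 0.40631595]
twist [-0.708  0.     0.001] rows 2.949283186520661 | then lin in new axes [-0.033 -3.313 -0.154] old axes [-0.032 -3.162  1.004] rows 6.068129448606963
```

```bash
python3 -m pendant '[{"hand":0,"linear":[0,0,-0.1],"twist":[-0.236,0,0]},{"hand":0,"linear":[0,0,-0.05],"twist":[-0.236,0,0]},{"hand":0,"linear":[0,0,0],"twist":[-0.236,0,0]},{"hand":0,"linear":[0,-0.48,0],"twist":[0,0,0]},{"hand":0,"linear":[0,-0.48,0],"twist":[0,0,0]}]'
python3 -m pendant '[{"hand":0,"linear":[0,-0.48,0],"twist":[0,0,0]},{"hand":0,"linear":[0,-0.48,0],"twist":[0,0,0]},{"hand":0,"linear":[0,-0.48,0],"twist":[0,0,0]},{"hand":0,"linear":[0,-0.48,0],"twist":[0,0,0]},{"hand":0,"linear":[0,-0.48,0],"twist":[0,0,0]}]'
python3 -m pendant '[{"hand":0,"linear":[0,-0.1,0.3],"twist":[0,0,0]},{"hand":0,"linear":[0,0,0],"twist":[0,0,0]}]'
python3 -c "
from h import *
plan(case(-.085,0,.295),YAW);plan(case(-.045,0,.295),YAW)"
```

```text
time: 5.95
tcp_pos: [0.6213, 0.0475, 0.4177]
tool_rot: [-0.005, 0.749, 0.663, -0.004]
ft_force: [0.2, 0.5, 0.5]
grip_width: 0.0002
gripper_force: 0.0
time: 6.37
tcp_pos: [0.4419, 0.0694, 0.4195]
tool_rot: [-0.005, 0.749, 0.663, -0.004]
ft_force: [-0.1, 0.2, 0.5]
grip_width: 0.0
gripper_force: 0.0
time: 6.53
tcp_pos: [0.4326, 0.0707, 0.3945]
tool_rot: [-0.006, 0.748, 0.663, -0.006]
ft_force: [-0.6, -0.7, -0.6]
grip_width: -0.0003
gripper_force: 0.0
twist [-0.035  0.001  0.002] rows 0.14750288562893307 | then lin in new axes [-0.031  0.017  1.327] old axes [-0.03   0.04   1.326] rows 2.4277188992963814
twist [-0.035  0.001  0.002] rows 0.14750288562893307 | then lin in new axes [-0.031  0.55   1.327] old axes [-0.031  0.574  1.317] rows 2.6279219142020684
```

```bash
python3 -m pendant '[{"hand":0,"linear":[0,0,0.4],"twist":[-0.035,0,0]},{"hand":0,"linear":[0,0,0.45],"twist":[0,0,0]},{"hand":0,"linear":[0,0,0.4],"twist":[0,0,0]},{"hand":0,"linear":[0,0.2,0.07],"twist":[0,0,0]},{"hand":0,"linear":[0,0.25,0],"twist":[0,0,0]}]'
python3 -m pendant '[{"hand":0,"linear":[0,0.1,0],"twist":[0,0,0]},{"hand":0,"linear":[0,0.08,0],"twist":[0,0,0]},{"hand":0,"linear":[0,0.08,-0.04],"twist":[0,0,0]},{"hand":0,"linear":[0,0.08,-0.04],"twist":[0,0,0]}]'
```

```text
time: 6.95
tcp_pos: [0.468, 0.0661, 0.2941]
tool_rot: [-0.001, 0.749, 0.663, -0.002]
ft_force: [-0.5, -0.4, 0.4]
grip_width: 0.0
gripper_force: 0.0
time: 7.28
tcp_pos: [0.4933, 0.0631, 0.305]
tool_rot: [-0.001, 0.749, 0.663, -0.002]
ft_force: [-14.4, -0.5, 13.1]
grip_width: -0.0003
gripper_force: 7.0
```

```bash
python3 -m pendant '[{"hand":0,"linear":[0,0.1,-0.04],"twist":[0,0,0]},{"hand":0,"linear":[0,0.1,-0.04],"twist":[0,0,0]},{"hand":0,"linear":[0,0.1,-0.04],"twist":[0,0,0]},{"hand":0,"linear":[0,0.1,-0.04],"twist":[0,0,0]},{"hand":0,"linear":[0,0.1,-0.03],"twist":[0,0,0]}]'
python3 -c "
from h import *
P=case(0,0,0);o=manip.get_obs();print((np.array(o['tcp_pos'])-P)@[np.cos(YAW),np.sin(YAW),0])"
```

```text
time: 7.7
tcp_pos: [0.5323, 0.0588, 0.3204]
tool_rot: [0.001, 0.748, 0.663, 0.001]
ft_force: [-6.0, 1.4, 5.1]
grip_width: -0.0002
gripper_force: 3.2
0.014126187605533611
```

```bash
python3 -m pendant '[{"hand":0,"linear":[0,0.1,-0.02],"twist":[0,0,0]},{"hand":0,"linear":[0,0.1,-0.02],"twist":[0,0,0]},{"hand":0,"linear":[0,0.1,-0.02],"twist":[0,0,0]},{"hand":0,"linear":[0,0.1,-0.02],"twist":[0,0,0]},{"hand":0,"linear":[0,0.1,-0.02],"twist":[0,0,0]}]'
python3 -m pendant '[{"hand":0,"linear":[0,0.1,0],"twist":[0,0,0]},{"hand":0,"linear":[0,0.1,0],"twist":[0,0,0]},{"hand":0,"linear":[0,0.1,0],"twist":[0,0,0]},{"hand":0,"linear":[0,0.1,0],"twist":[0,0,0]},{"hand":0,"linear":[0,0.06,0],"twist":[0,0,0]}]'
python3 -c "
from h import *
P=case(0,0,0);o=manip.get_obs();print((np.array(o['tcp_pos'])-P)@[np.cos(YAW),np.sin(YAW),0])"
```

```text
time: 8.12
tcp_pos: [0.5704, 0.0541, 0.3271]
tool_rot: [0.002, 0.749, 0.663, 0.002]
ft_force: [-3.2, 1.0, 3.6]
grip_width: 0.0
gripper_force: 2.1
time: 8.53
tcp_pos: [0.6051, 0.0497, 0.3254]
tool_rot: [0.002, 0.749, 0.663, 0.001]
ft_force: [-3.0, -0.6, 2.4]
grip_width: 0.0
gripper_force: 1.6
0.08750131943866186
```

```bash
for i in 1 2; do python3 -m pendant '[{"hand":0,"linear":[0,0.04,0],"twist":[0,0,0]},{"hand":0,"linear":[0,0.03,0],"twist":[0,0,0]},{"hand":0,"linear":[0,0.03,0],"twist":[0,0,0]},{"hand":0,"linear":[0,0.03,0],"twist":[0,0,0]}]' | grep -E 'tcp|ft'; done
python3 -c "
from h import *
P=case(0,0,0);o=manip.get_obs();print((np.array(o['tcp_pos'])-P)@[np.cos(YAW),np.sin(YAW),0])"
```

```text
tcp_pos: [0.6136, 0.0487, 0.3251]
ft_force: [-3.6, 0.9, 0.4]
tcp_pos: [0.6231, 0.0475, 0.3247]
ft_force: [-3.4, 0.4, -2.5]
0.10563351695571728
```

```bash
for i in 1 2 3; do python3 -m pendant '[{"hand":0,"linear":[0,0.03,0],"twist":[0,0,0]},{"hand":0,"linear":[0,0.02,0],"twist":[0,0,0]}]' | grep -E 'tcp|ft'; done
```

```text
tcp_pos: [0.6266, 0.0471, 0.3249]
ft_force: [-7.9, 0.4, -1.5]
tcp_pos: [0.6274, 0.047, 0.325]
ft_force: [-20.2, 0.1, 3.5]
tcp_pos: [0.6281, 0.047, 0.325]
ft_force: [-30.5, 0.9, 9.0]
```

```bash
python3 -m pendant '[{"hand":0,"linear":[0,-0.1,0],"twist":[0,0,0]},{"hand":0,"linear":[0,-0.4,0],"twist":[0,0,0]},{"hand":0,"linear":[0,-0.5,0],"twist":[0,0,0]},{"hand":1,"linear":[0,-0.5,0],"twist":[0,0,0]},{"hand":1,"linear":[0,-0.4,0],"twist":[0,0,0]}]'
python3 -m pendant '[{"hand":1,"linear":[0,-0.4,0],"twist":[0,0,0]},{"hand":1,"linear":[0,0,0],"twist":[0,0,0]},{"hand":1,"linear":[0,0,0],"twist":[0,0,0]}]'
python3 - <<'E'
from h import *
p,d,c,o=snap('wrist','w3.png');W=cloud(d,c,o);np.savez('w3',p=p,d=d,W=W)
print(c['T_tool_cam'])
p,d,c,o=snap('side');W=cloud(d,c)
P=W[(d>0)&(W[...,2]>.1)&(W[...,2]<.3)]-[*C,0];cx=P@[np.cos(YAW),np.sin(YAW),0];cy=P@[-np.sin(YAW),np.cos(YAW),0]
s=(abs(cy)<.112)&(cx>.06)&(cx<.2)
for z in np.arange(.1,.3,.03):
    k=s&(abs(P[:,2]-z)<.01);print(round(z,2),k.sum(),np.percentile(cx[k],[2,50,98]) if k.sum() else '')
E
```

```text
time: 10.12
tcp_pos: [0.4927, 0.0634, 0.3264]
tool_rot: [0.003, 0.749, 0.663, 0.003]
ft_force: [0.3, 0.8, 0.0]
grip_width: 0.0231
gripper_force: 0.0
time: 10.37
tcp_pos: [0.4638, 0.0671, 0.3267]
tool_rot: [0.004, 0.748, 0.663, 0.004]
ft_force: [0.6, 0.5, 0.3]
grip_width: 0.0603
gripper_force: 0.0
[[ 2.37185071e-04 -9.65179730e-01 -2.61587525e-01  6.65923093e-02]
 [ 9.99999696e-01  3.47299506e-05  7.78570594e-04  1.11473858e-03]
 [-7.42375634e-04 -2.61587630e-01  9.65179445e-01 -7.02743311e-02]
 [ 0.00000000e+00  0.00000000e+00  0.00000000e+00  1.00000000e+00]]
0.1 162 [0.10192028 0.14325936 0.14598882]
0.13 335 [0.10488284 0.14633557 0.14946226]
0.16 348 [0.10860587 0.15038977 0.15340183]
0.19 377 [0.11265179 0.15413902 0.15739367]
0.22 185 [0.11514161 0.14676745 0.15925288]
0.25 54 [0.11888276 0.12725142 0.1619391 ]
0.28 1290 [0.12269458 0.1446688  0.1706481 ]
```

View pics/w3.png

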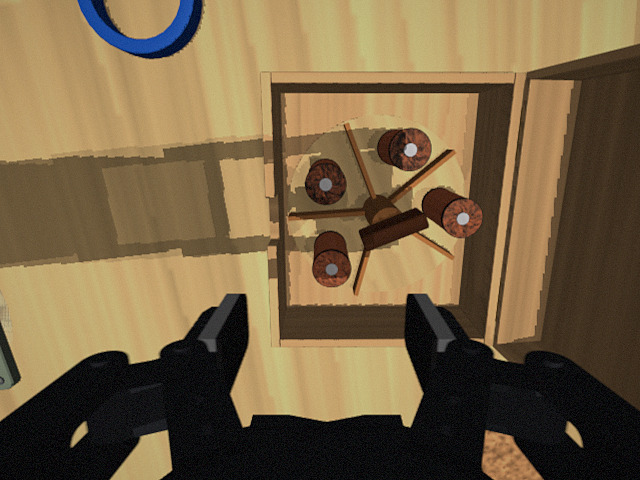

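```bash
cat >> h.py <<'E'
def carousel(W,d):
    P=W-[*C,0];cx=P@[np.cos(YAW),np.sin(YAW),0];cy=P@[-np.sin(YAW),np.cos(YAW),0];z=W[...,2]
    r=np.hypot(cx,cy);k=((d>0)&(z>.078)&(z<.094)&(r>.035)&(r<.082)&(abs(cx)<.09)).astype(np.uint8)
    n,l,s,c=cv2.connectedComponentsWithStats(k)
    A=[]
    for i in range(1,n):
        if s[i,4]>150:
            m=l==i;(x,y),R=cv2.minEnclosingCircle(np.stack([cx[m],cy[m]],1).astype(np.float32))
            print('drum',round(x,4),round(y,4),'R',round(R,4),'rad',round(np.hypot(x,y),4),'ang',round(np.degrees(np.arctan2(y,x)),1),s[i,4]);A.append(np.degrees(np.arctan2(y,x)))
    m=(d>0)&(z>.105)&(z<.13)&(r<.04);
    if m.sum()>50: print('knob',cv2.minAreaRect(np.stack([cx[m],cy[m]],1).astype(np.float32)),np.median(z[m]))
    return A
E
python3 - <<'E'
from h import *
z=np.load('w3.npz');carousel(z['W'],z['d'])
W=z['W'];d=z['d']
m=(d>0)&(abs(W[...,2]-.08)<.006);P=W[m]-[*C,0];cx=P@[np.cos(YAW),np.sin(YAW),0];cy=P@[-np.sin(YAW),np.cos(YAW),0]
k=(abs(cx)<.12)&(abs(cy)<.13);print(cv2.minAreaRect(np.stack([cx[k],cy[k]],1).astype(np.float32)))
E
```

```text
drum 0.0136 0.0598 R 0.0166 rad 0.0613 ang 77.2 1481
drum -0.0518 0.0332 R 0.0166 rad 0.0615 ang 147.3 1359
drum 0.0589 0.0061 R 0.0169 rad 0.0592 ang 6.0 1360
drum -0.0468 -0.0371 R 0.0167 rad 0.0597 ang -141.6 1211
knob ((-0.0010454077273607254, 0.0016780328005552292), (0.04967474937438965, 0.012963565066456795), 22.108877182006836) 0.11777593440230678
((0.009494021534919739, 0.0014707446098327637), (0.2210119366645813, 0.23047387599945068), 0.005641763098537922)
```

The wrist view shows the four fixed drums at (410,149), (325,184), (461,218) and (332,268), and the knob at (393,230). The empty compartment is at the lower right. That puts the carousel at about +112°, and the lid leans back open.

```bash
python3 -c "
from h import *
print(case(-.001,.0015,.3));plan(case(-.001,.0015,.327),YAW)
plan(case(-.001,.0015,.164),YAW+np.radians(112.1))"
```

```text
[0.51718837 0.05960974 0.3       ]
twist [ 0.02 -0.   -0.  ] rows 0.08272399971741258 | then lin in new axes [-0.01   0.698 -0.003] old axes [-0.01   0.698  0.004] rows 1.2771306814869356
twist [ 0.014  0.019 -3.913] rows 16.30578452474016 | then lin in new axes [-0.643 -0.272  2.171] old axes [-0.011  0.677  2.177] rows 4.170851591886896
```

```bash
python3 -m pendant '[{"hand":1,"linear":[-0.01,0.35,0],"twist":[0.02,0,0]},{"hand":1,"linear":[0,0.348,0],"twist":[0,0,0]},{"hand":1,"linear":[0,0,0],"twist":[0,0,-0.23]},{"hand":1,"linear":[0,0,0],"twist":[0,0,-0.23]},{"hand":1,"linear":[0,0,0],"twist":[0,0,-0.23]}]'|grep rot
for i in 1 2; do python3 -m pendant '[{"hand":1,"linear":[0,0,0],"twist":[0,0,-0.23]},{"hand":1,"linear":[0,0,0],"twist":[0,0,-0.23]},{"hand":1,"linear":[0,0,0],"twist":[0,0,-0.23]},{"hand":1,"linear":[0,0,0],"twist":[0,0,-0.23]},{"hand":1,"linear":[0,0,0],"twist":[0,0,-0.23]}]'|grep rot; done
python3 -m pendant '[{"hand":1,"linear":[0,0,0],"twist":[0,0,-0.23]},{"hand":1,"linear":[0,0,0],"twist":[0,0,-0.23]},{"hand":1,"linear":[0,0,0],"twist":[0,0,-0.23]},{"hand":1,"linear":[0,0,0],"twist":[0,0,-0.233]},{"hand":1,"linear":[0,0,0],"twist":[0,0,0]}]'
python3 -c "
from h import *
plan(case(-.001,.0015,.164),YAW+np.radians(112.1))
p,d,c,o=snap('wrist','w4.png');carousel(cloud(d,c,o),d)"
```

```text
tool_rot: [-0.002, 0.622, 0.783, -0.001]
tool_rot: [-0.001, 0.374, 0.927, -0.0]
tool_rot: [-0.002, 0.096, 0.995, 0.0]
time: 12.13
tcp_pos: [0.5173, 0.0595, 0.3255]
tool_rot: [-0.002, -0.133, 0.991, 0.0]
ft_force: [0.5, -0.2, 0.0]
grip_width: 0.0856
gripper_force: 0.0
twist [ 0.003 -0.006  0.003] rows 0.029896244180925156 | then lin in new axes [1.000e-03 2.000e-03 2.153e+00] old axes [-0.005 -0.     2.153] rows 3.937867023165177
drum -0.0473 -0.0373 R 0.0164 rad 0.0603 ang -141.8 1471
drum -0.0525 0.033 R 0.0165 rad 0.062 ang 147.8 1410
drum 0.0132 0.0592 R 0.0169 rad 0.0606 ang 77.4 1243
drum 0.0582 0.0058 R 0.0168 rad 0.0585 ang 5.7 1195
knob ((-0.0019942298531532288, 0.0010267645120620728), (0.0493612177670002, 0.011880140751600266), 22.207857131958008) 0.11801313256604562
```

```bash
python3 -m pendant '[{"hand":1,"linear":[0,0,0.45],"twist":[0,0,0]},{"hand":1,"linear":[0,0,0.5],"twist":[0,0,0]},{"hand":1,"linear":[0,0,0.5],"twist":[0,0,0]},{"hand":1,"linear":[0,0,0.4],"twist":[0,0,0]},{"hand":1,"linear":[0,0,0.3],"twist":[0,0,0]}]' 30
python3 -m pendant '[{"hand":0,"linear":[0,0,0],"twist":[0,0,0]},{"hand":0,"linear":[0,0,0],"twist":[0,0,0]},{"hand":0,"linear":[0,0,0],"twist":[0,0,0]},{"hand":0,"linear":[0,0,0],"twist":[0,0,0]},{"hand":0,"linear":[0,0,0],"twist":[0,0,0]}]' 30
python3 -m pendant '[{"hand":0,"linear":[0,0,0],"twist":[0,0,0]},{"hand":0,"linear":[0,0,0],"twist":[0,0,0]},{"hand":0,"linear":[0,0,0],"twist":[0,0,0]},{"hand":0,"linear":[0,0,0],"twist":[0,0,0]}]' 30
```

```text
time: 12.6
tcp_pos: [0.5139, 0.0598, 0.1608]
tool_rot: [-0.004, -0.13, 0.991, 0.001]
ft_force: [-1.1, -0.5, -0.3]
grip_width: 0.0853
gripper_force: 0.0
time: 13.02
tcp_pos: [0.5162, 0.0599, 0.1661]
tool_rot: [-0.0, -0.132, 0.991, 0.0]
ft_force: [0.2, -0.3, 0.4]
grip_width: 0.0258
gripper_force: 0.0
time: 13.35
tcp_pos: [0.5159, 0.0592, 0.1658]
tool_rot: [-0.001, -0.132, 0.991, -0.0]
ft_force: [-0.3, -4.3, 6.0]
grip_width: 0.0116
gripper_force: 34.1
```

```bash
for i in 1 2 3 4; do python3 -m pendant '[{"hand":0,"linear":[0,0,0],"twist":[0,0,0.1957]},{"hand":0,"linear":[0,0,0],"twist":[0,0,0.1957]},{"hand":0,"linear":[0,0,0],"twist":[0,0,0.1957]},{"hand":0,"linear":[0,0,0],"twist":[0,0,0.1957]},{"hand":0,"linear":[0,0,0],"twist":[0,0,0.1957]}]' 30 | grep -E 'rot|ft|width|tcp'; done
python3 -c "
from h import *
o=manip.get_obs();y=rot(o).as_matrix()[:,1];print(np.degrees(np.arctan2(y[1],y[0])-YAW))"
```

```text
tcp_pos: [0.5159, 0.0591, 0.1658]
tool_rot: [-0.001, 0.114, 0.993, -0.001]
ft_force: [-0.3, -4.6, 6.7]
grip_width: 0.0112
tcp_pos: [0.5159, 0.0591, 0.1658]
tool_rot: [-0.0, 0.352, 0.936, -0.001]
ft_force: [-1.1, -4.1, 6.9]
grip_width: 0.0112
tcp_pos: [0.5159, 0.059, 0.1658]
tool_rot: [-0.0, 0.568, 0.823, -0.001]
ft_force: [-0.9, -4.7, 6.6]
grip_width: 0.0113
tcp_pos: [0.5158, 0.059, 0.1658]
tool_rot: [-0.0, 0.75, 0.661, -0.001]
ft_force: [-1.8, -4.3, 7.6]
grip_width: 0.0115
-0.29429046134237813
```

```bash
python3 -m pendant '[{"hand":0,"linear":[0,0,0],"twist":[0,0,0]},{"hand":1,"linear":[0,0,0],"twist":[0,0,0]},{"hand":1,"linear":[0,0,0],"twist":[0,0,0]},{"hand":1,"linear":[0,0,0],"twist":[0,0,0]},{"hand":1,"linear":[0,0,0],"twist":[0,0,0]}]' | grep -E 'ft|width'
python3 -m pendant '[{"hand":1,"linear":[0,0,-0.3],"twist":[0,0,0]},{"hand":1,"linear":[0,0,-0.5],"twist":[0,0,0]},{"hand":1,"linear":[0,0,-0.5],"twist":[0,0,0]},{"hand":1,"linear":[0,0,-0.5],"twist":[0,0,0]},{"hand":1,"linear":[0,-0.2,-0.4],"twist":[0,0,0]}]' | grep -E 'ft|width'
python3 -m pendant '[{"hand":1,"linear":[0.0,-0.3,0],"twist":[0,0,0]},{"hand":1,"linear":[0,0,0],"twist":[0,0,0]},{"hand":1,"linear":[0,0,0],"twist":[0,0,0]}]' | grep -E 'tcp'
python3 -c "
from h import *
p,d,c,o=snap('wrist','w5.png');W=cloud(d,c,o);carousel(W,d)"
```

```text
ft_force: [-0.2, 0.4, 1.2]
grip_width: 0.0594
ft_force: [0.7, 0.6, 0.8]
grip_width: 0.0852
tcp_pos: [0.4775, 0.0648, 0.3291]
drum -0.0191 0.0587 R 0.0164 rad 0.0618 ang 108.1 1429
drum 0.0477 0.0364 R 0.0167 rad 0.06 ang 37.4 1418
drum 0.0474 -0.0338 R 0.0167 rad 0.0582 ang -35.5 1241
drum -0.0195 -0.0552 R 0.0168 rad 0.0585 ang -109.4 1164
knob ((-0.0009609498083591461, 0.0019275471568107605), (0.0495615229010582, 0.012179027311503887), 89.71483612060547) 0.11789918838103519
```

View pics/w5.png

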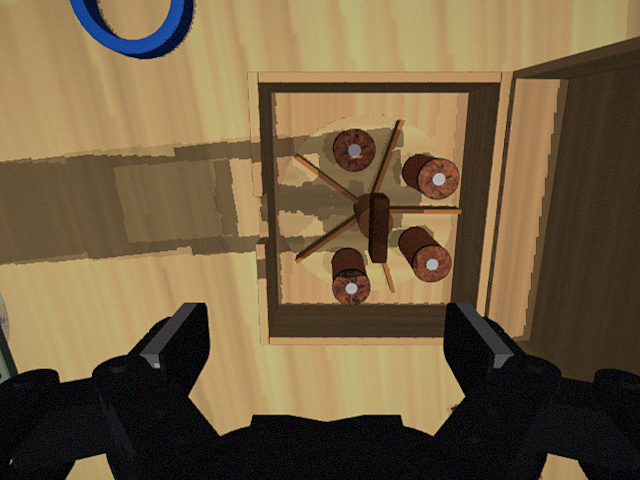

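The empty compartment, around (285,207), now faces the notch within about 0.3°. Next is the drum.

```bash
for i in 1 2; do python3 -m pendant '[{"hand":1,"linear":[0,0,0],"twist":[0,0,0.225]},{"hand":1,"linear":[0,0,0],"twist":[0,0,0.225]},{"hand":1,"linear":[0,0,0],"twist":[0,0,0.225]},{"hand":1,"linear":[0,0,0],"twist":[0,0,0.225]},{"hand":1,"linear":[0,0,0],"twist":[0,0,0.225]}]' |grep rot; done
python3 -m pendant '[{"hand":1,"linear":[0,0,0],"twist":[0,0,0.225]},{"hand":1,"linear":[0,0,0],"twist":[0,0,0.225]},{"hand":1,"linear":[0,0,0],"twist":[0,0,0.225]},{"hand":1,"linear":[0,0,0],"twist":[0,0,0.207]},{"hand":1,"linear":[0,0,0],"twist":[0,0,0]}]' |grep rot
python3 -c "
from h import *
plan([.4915,-.3245,.26],YAW-np.pi/2)"
```

```text
tool_rot: [-0.002, 0.905, 0.426, -0.004]
tool_rot: [-0.001, 0.987, 0.159, -0.004]
tool_rot: [-0.0, 0.998, -0.059, -0.004]
twist [0.    0.017 0.005] rows 0.07268280640380198 | then lin in new axes [0.8   5.125 0.899] old axes [0.795 5.127 0.893] rows 9.630165328028877
```

Go 10 rows to above the drum, then look with the wrist camera to check it.

```bash
python3 -m pendant '[{"hand":1,"linear":[0.08,0.512,0.05],"twist":[0,0.017,0.005]},{"hand":1,"linear":[0.08,0.512,0.05],"twist":[0,0,0]},{"hand":1,"linear":[0.08,0.512,0.1],"twist":[0,0,0]},{"hand":1,"linear":[0.08,0.512,0.1],"twist":[0,0,0]},{"hand":1,"linear":[0.08,0.512,0.1],"twist":[0,0,0]}]' |grep tcp
python3 -m pendant '[{"hand":1,"linear":[0.08,0.512,0.1],"twist":[0,0,0]},{"hand":1,"linear":[0.08,0.512,0.1],"twist":[0,0,0]},{"hand":1,"linear":[0.08,0.512,0.1],"twist":[0,0,0]},{"hand":1,"linear":[0.08,0.512,0.1],"twist":[0,0,0]},{"hand":1,"linear":[0.08,0.512,0.1],"twist":[0,0,0]}]' |grep tcp
python3 -m pendant '[{"hand":1,"linear":[0,0,0],"twist":[0,0,0]},{"hand":1,"linear":[0,0,0],"twist":[0,0,0]}]' |grep tcp
python3 - <<'E'
from h import *
p,d,c,o=snap('wrist','w6.png');W=cloud(d,c,o)
k=((d>0)&(W[...,2]>.06)&(W[...,2]<.08)&(np.hypot(W[...,0]-.47,W[...,1]+.322)<.09)).astype(np.uint8)
n,l,s,_=cv2.connectedComponentsWithStats(k)
for i in range(1,n):
    if s[i,4]>200:
        print(cv2.minEnclosingCircle(W[l==i][:,:2].astype(np.float32)),s[i],p[l==i].mean(0))
plan([.4915,-.3245,.109],YAW-np.pi/2)
E
```

```text
tcp_pos: [0.4852, -0.1315, 0.2979]
tcp_pos: [0.492, -0.3261, 0.2598]
tcp_pos: [0.4916, -0.3258, 0.2592]
((0.49358081817626953, -0.3231990933418274), 0.01658749207854271) [ 300  211   48   49 1825] [28.96876712 20.89424658 17.80821918]
((0.4246287941932678, -0.319251149892807), 0.016981659457087517) [ 307  302   45   47 1641] [75.64290067 37.69652651 94.17794028]
twist [-0.005 -0.001  0.004] rows 0.02612874800972296 | then lin in new axes [-0.005  0.003  2.012] old axes [-0.007  0.008  2.012] rows 3.680678833161655
```

```bash
python3 -m pendant '[{"hand":1,"linear":[0.015,-0.02,0.4],"twist":[0,0,0]},{"hand":1,"linear":[0,0,0.45],"twist":[0,0,0]},{"hand":1,"linear":[0,0,0.45],"twist":[0,0,0]},{"hand":1,"linear":[0,0,0.4],"twist":[0,0,0]},{"hand":1,"linear":[0,0,0.31],"twist":[0,0,0]}]' 30|grep -E 'tcp|ft'
python3 -m pendant '[{"hand":0.6,"linear":[0,0,0],"twist":[0,0,0]},{"hand":0.5,"linear":[0,0,0],"twist":[0,0,0]},{"hand":0.42,"linear":[0,0,0],"twist":[0,0,0]},{"hand":0.36,"linear":[0,0,0],"twist":[0,0,0]},{"hand":0.3,"linear":[0,0,0],"twist":[0,0,0]}]' 30
python3 -m pendant '[{"hand":0.2,"linear":[0,0,0],"twist":[0,0,0]},{"hand":0,"linear":[0,0,0],"twist":[0,0,0]},{"hand":0,"linear":[0,0,0],"twist":[0,0,0]},{"hand":0,"linear":[0,0,0],"twist":[0,0,0]}]' 30
```

```text
tcp_pos: [0.4935, -0.3198, 0.1084]
ft_force: [-0.1, 0.5, -0.1]
time: 19.28
tcp_pos: [0.4957, -0.3236, 0.1138]
tool_rot: [0.002, 0.998, -0.059, 0.004]
ft_force: [-0.6, 0.1, 1.8]
grip_width: 0.0311
gripper_force: 29.8
time: 19.62
tcp_pos: [0.4956, -0.3237, 0.1138]
tool_rot: [0.001, 0.998, -0.06, 0.004]
ft_force: [0.7, 0.6, 7.2]
grip_width: 0.0309
gripper_force: 30.3
```

```bash
python3 -m pendant '[{"hand":0,"linear":[0,0,-0.1],"twist":[0,0,0]},{"hand":0,"linear":[0,0,-0.3],"twist":[0,0,0]},{"hand":0,"linear":[0,0,-0.5],"twist":[0,0,0]},{"hand":0,"linear":[0,0,-0.5],"twist":[0,0,0]},{"hand":0,"linear":[0,0,-0.5],"twist":[0,0,0]}]' 30|grep -E 'tcp|ft'
python3 -m pendant '[{"hand":0,"linear":[0,0,-0.4],"twist":[0,0,0]},{"hand":0,"linear":[0,0,-0.2],"twist":[0,0,0]},{"hand":0,"linear":[0,0,0],"twist":[0,0,0]},{"hand":0,"linear":[0,0,0],"twist":[0,0,0]},{"hand":0,"linear":[0,0,0],"twist":[0,0,0]}]' 30
python3 - <<'E'
from h import *
p,d,c,o=snap('wrist','w7.png');T=np.array(c['T_tool_cam']);W=cloud(d,c,o)
Q=rot(o).inv().apply((W-o['tcp_pos']).reshape(-1,3)).reshape(W.shape)
m=(d>0)&(abs(Q[...,0])<.04)&(abs(Q[...,1])<.0145)&(Q[...,2]>.045)&(Q[...,2]<.16)
for z in np.arange(.05,.14,.01):
    k=m&(abs(Q[...,2]-z)<.005);print(round(z,3),k.sum(),Q[k].max(0)if k.any() else '', Q[k].min(0)if k.any() else '')
plan(case(-.061,.0015,.30),YAW-np.pi/2)
E
```

```text
tcp_pos: [0.493, -0.3223, 0.255]
ft_force: [0.2, -0.7, -0.5]
time: 20.45
tcp_pos: [0.4926, -0.322, 0.2966]
tool_rot: [-0.001, 0.998, -0.06, 0.0]
ft_force: [-0.5, 1.0, -1.8]
grip_width: 0.031
gripper_force: 29.8
0.05 898 [0.01421522 0.01448385 0.05499925] [-0.016265   -0.01448947  0.04500356]
0.06 800 [0.01373508 0.01448732 0.06497968] [ 0.00329471 -0.01447995  0.05502007]
0.07 649 [0.01395719 0.01447211 0.07498924] [ 0.00283717 -0.01444792  0.06500783]
0.08 531 [0.01366306 0.01439857 0.08498896] [ 0.00326964 -0.01447088  0.07509952]
0.09 449 [0.01349806 0.01438889 0.0949752 ] [ 0.00340953 -0.0143638   0.08501416]
0.1 384 [0.01349923 0.01445244 0.10499079] [ 0.00315269 -0.01443636  0.09501224]
0.11 337 [0.01372384 0.01436859 0.11480723] [ 0.00307049 -0.01448406  0.10501682]
0.12 0  
0.13 0  
twist [-0.005  0.002  0.003] rows 0.027378255205105506 | then lin in new axes [-1.087 -5.088 -0.055] old axes [-1.078 -5.09  -0.041] rows 9.517506714615465
```

View pics/w7.png

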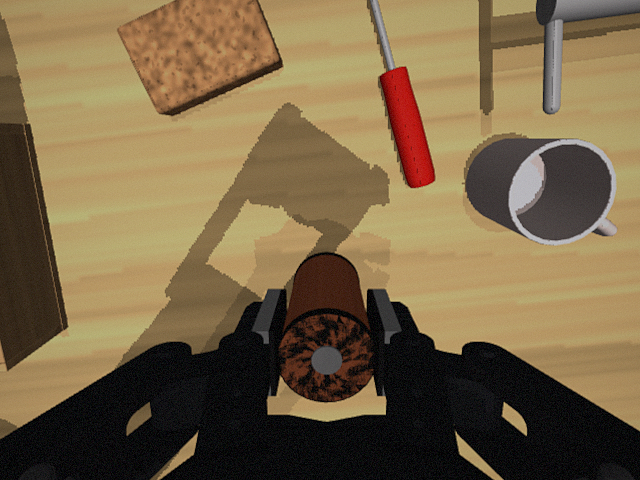

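The drum at (326,330) is held upright and centred between the pads, and its underside is 115 mm ahead of the TCP.

```bash
for i in 1 2; do python3 -m pendant '[{"hand":0,"linear":[-0.088,-0.424,0],"twist":[0,0,0]},{"hand":0,"linear":[-0.088,-0.424,0],"twist":[0,0,0]},{"hand":0,"linear":[-0.088,-0.424,0],"twist":[0,0,0]},{"hand":0,"linear":[-0.088,-0.424,0],"twist":[0,0,0]},{"hand":0,"linear":[-0.088,-0.424,0],"twist":[0,0,0]}]' | grep -E 'tcp|ft'; done
python3 -m pendant '[{"hand":0,"linear":[-0.088,-0.424,0],"twist":[0,0,0]},{"hand":0,"linear":[-0.088,-0.424,0],"twist":[0,0,0]},{"hand":0,"linear":[0,0,0],"twist":[0,0,0]},{"hand":0,"linear":[0,0,0],"twist":[0,0,0]}]' | grep -E 'tcp|rot|ft|force'
python3 - <<'E'
from h import *
plan(case(-.059,.0015,.20),YAW-np.pi/2)
p,d,c,o=snap('wrist');W=cloud(d,c,o);carousel(W,d)
E
```

```text
tcp_pos: [0.4782, -0.159, 0.2956]
ft_force: [0.8, 1.3, -0.7]
tcp_pos: [0.4642, 0.0026, 0.2959]
ft_force: [1.7, 0.1, -0.7]
tcp_pos: [0.4589, 0.0671, 0.2961]
tool_rot: [0.0, 0.998, -0.058, -0.001]
ft_force: [1.2, -0.7, -0.6]
gripper_force: 30.1
twist [0.001 0.002 0.011] rows 0.04751567834568463 | then lin in new axes [0.01  0.005 1.281] old axes [0.011 0.004 1.281] rows 2.344237737859569
drum 0.0479 0.036 R 0.0165 rad 0.0599 ang 36.9 2096
drum 0.0476 -0.0345 R 0.0166 rad 0.0587 ang -36.0 2091
drum -0.0192 0.0582 R 0.0166 rad 0.0612 ang 108.2 1736
drum -0.0197 -0.0559 R 0.0165 rad 0.0593 ang -109.4 1741
knob ((-0.0009041945450007915, 0.000890558585524559), (0.04968251287937164, 0.012027440592646599), 89.65824127197266) 0.11806071943636154
```

```bash
python3 -m pendant '[{"hand":0,"linear":[0.01,0.002,0.4],"twist":[0,0,0.01]},{"hand":0,"linear":[0,0,0.4],"twist":[0,0,0]},{"hand":0,"linear":[0,0,0.4],"twist":[0,0,0]},{"hand":0,"linear":[0,0,0.35],"twist":[0,0,0]},{"hand":0,"linear":[0,0,0.25],"twist":[0,0,0]}]' | grep -E 'tcp|ft'
python3 -m pendant '[{"hand":0,"linear":[0,0,0.15],"twist":[0,0,0]},{"hand":0,"linear":[0,0,0.1],"twist":[0,0,0]},{"hand":0,"linear":[0,0,0],"twist":[0,0,0]},{"hand":0,"linear":[0,0,0],"twist":[0,0,0]}]' | grep -E 'tcp|ft'
python3 -c "
from h import *
plan(case(-.059,.0015,.130),YAW-np.pi/2)"
```

```text
tcp_pos: [0.4596, 0.0638, 0.1598]
ft_force: [-0.3, 0.7, -0.9]
tcp_pos: [0.4615, 0.0645, 0.1442]
ft_force: [0.9, 0.2, -1.0]
twist [ 0.    -0.004 -0.009] rows 0.04281892251892128 | then lin in new axes [-0.028 -0.025  0.189] old axes [-0.029 -0.024  0.189] rows 0.35188670663149013
```

```bash
python3 -m pendant '[{"hand":0,"linear":[-0.025,-0.02,0.05],"twist":[0,0,-0.009]},{"hand":0,"linear":[0,0,0.04],"twist":[0,0,0]},{"hand":0,"linear":[0,0,0.03],"twist":[0,0,0]},{"hand":0,"linear":[0,0,0],"twist":[0,0,0]}]' | grep -E 'tcp|ft'
for i in 1 2 3; do python3 -m pendant '[{"hand":0,"linear":[0,0,0.015],"twist":[0,0,0]},{"hand":0,"linear":[0,0,0.01],"twist":[0,0,0]},{"hand":0,"linear":[0,0,0],"twist":[0,0,0]}]' | grep -E 'tcp|ft'; done
```

```text
tcp_pos: [0.4597, 0.0672, 0.1354]
ft_force: [0.2, -0.6, -1.1]
tcp_pos: [0.4598, 0.0672, 0.1335]
ft_force: [-0.1, -0.9, -0.6]
tcp_pos: [0.4597, 0.0671, 0.1315]
ft_force: [0.4, 0.7, 0.7]
tcp_pos: [0.4599, 0.0671, 0.1298]
ft_force: [0.4, -0.7, -0.7]
```

```bash
for i in 1 2; do python3 -m pendant '[{"hand":0,"linear":[0,0,0.015],"twist":[0,0,0]},{"hand":0,"linear":[0,0,0],"twist":[0,0,0]},{"hand":0,"linear":[0,0,0],"twist":[0,0,0]}]' | grep -E 'tcp|ft'; done
```

```text
tcp_pos: [0.4601, 0.0671, 0.1297]
ft_force: [-2.3, -0.2, 8.4]
tcp_pos: [0.4603, 0.0671, 0.1297]
ft_force: [-5.4, 0.4, 15.7]
```

```bash
python3 -m pendant '[{"hand":0,"linear":[0,0,-0.02],"twist":[0,0,0]},{"hand":0,"linear":[0,0,0],"twist":[0,0,0]},{"hand":0.42,"linear":[0,0,0],"twist":[0,0,0]},{"hand":0.48,"linear":[0,0,0],"twist":[0,0,0]},{"hand":0.6,"linear":[0,0,0],"twist":[0,0,0]}]' 20| grep -E 'tcp|ft|width'
python3 -m pendant '[{"hand":0.65,"linear":[0,0,0],"twist":[0,0,0]},{"hand":0.65,"linear":[0,0,0],"twist":[0,0,0]},{"hand":0.65,"linear":[0,0,0],"twist":[0,0,0]},{"hand":0.65,"linear":[0,0,-0.1],"twist":[0,0,0]},{"hand":0.65,"linear":[0,0,-0.3],"twist":[0,0,0]}]' | grep -E 'tcp|ft|width'
python3 -m pendant '[{"hand":0.65,"linear":[0,0,-0.5],"twist":[0,0,0]},{"hand":0.65,"linear":[0,0,-0.5],"twist":[0,0,0]},{"hand":0.65,"linear":[0,0,-0.5],"twist":[0,0,0]},{"hand":0.65,"linear":[-0.4,0,-0.3],"twist":[0,0,0]},{"hand":0.65,"linear":[-0.4,0,0],"twist":[0,0,0]}]' | grep -E 'tcp|ft|width'
python3 -m pendant '[{"hand":0.65,"linear":[0,0,0],"twist":[0,0,0]},{"hand":0.65,"linear":[0,0,0],"twist":[0,0,0]}]' | grep -E 'tcp|ft|width|time'
python3 - <<'E'
from h import *
p,d,c,o=snap('wrist','w8.png');W=cloud(d,c,o);carousel(W,d)
p,d,c,o=snap('side','side8.png');W=cloud(d,c)
P=W[(d>0)&(W[...,2]>.1)&(W[...,2]<.3)]-[*C,0];cx=P@[np.cos(YAW),np.sin(YAW),0];cy=P@[-np.sin(YAW),np.cos(YAW),0]
s=(abs(cy)<.112)&(cx>.09)&(cx<.2)
# near-edge of the -y side skirt
k=s&(cy<-.105)&(cy>-.12)
zs=np.arange(.1,.27,.01);e=[]
for z in zs:
    q=k&(abs(P[:,2]-z)<.005);e.append(cx[q].min() if q.sum()>3 else np.nan)
e=np.array(e);g=~np.isnan(e);print(np.degrees(np.arctan(np.polyfit(zs[g],e[g],1)[0])),e.round(3))
E
```

```text
tcp_pos: [0.4596, 0.0671, 0.1287]
ft_force: [0.2, -0.1, -0.1]
grip_width: 0.0503
tcp_pos: [0.457, 0.0672, 0.1567]
ft_force: [-0.1, -0.8, 0.6]
grip_width: 0.0553
tcp_pos: [0.4032, 0.0741, 0.301]
ft_force: [0.0, 0.1, 0.0]
grip_width: 0.0557
time: 25.47
tcp_pos: [0.3988, 0.0745, 0.2945]
ft_force: [-0.1, -0.5, -0.2]
grip_width: 0.0557
drum -0.0193 0.0583 R 0.0167 rad 0.0614 ang 108.3 2088
drum -0.0196 -0.0559 R 0.0167 rad 0.0593 ang -109.3 2090
drum -0.0607 0.0025 R 0.0165 rad 0.0608 ang 177.7 1797
knob ((-0.001141514629125595, 0.0011020917445421219), (0.012164016254246235, 0.049825817346572876), 0.06777604669332504) 0.11797043782602695
7.397612639915129 [  nan 0.102 0.103   nan   nan   nan   nan   nan   nan   nan 0.113   nan
   nan 0.117   nan 0.12  0.122]
```

View pics/w8.png

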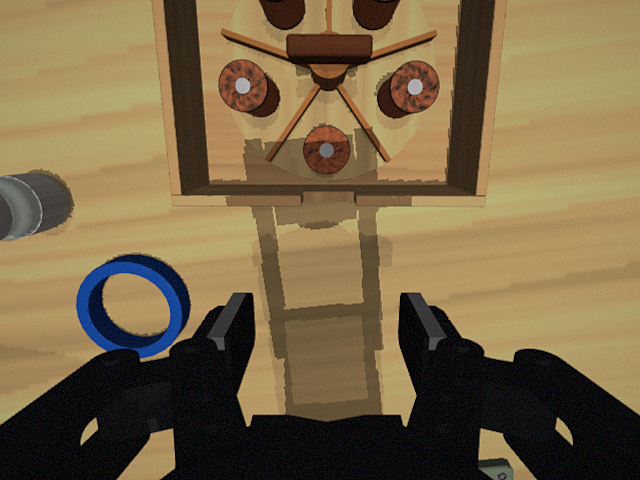

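View pics/side8.png

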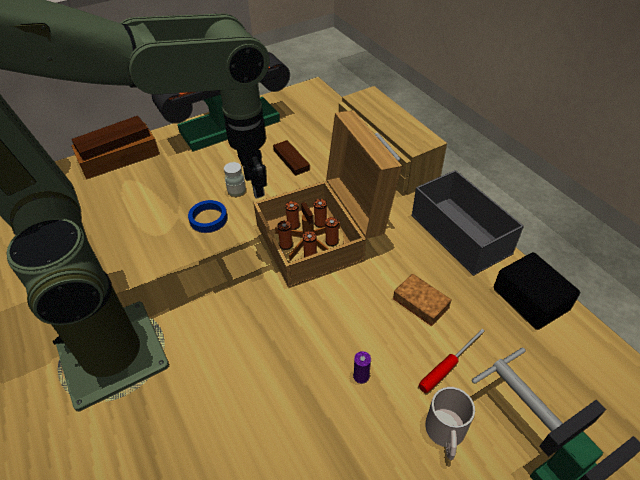

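The drum stands upright at (326,150), centred in the compartment and facing the notch at (328,197). The lid leans back at about 97.4°, on its stop, and the bystanders haven't moved.

```bash
python3 -c "
from rig import manip
print(manip.finish_job())"
```

```text
the job is handed in; nothing more can be done
None
```

I handed the job in at about 26 s: the lid is fully open on its stop, the empty compartment faces the notch within about half a degree, the sanding drum stands upright in the middle of it, and the other things on the bench are where they were.

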